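Find the module case that rattles and hand it over

ROBOT

A 6-joint arm with a two-finger parallel gripper is mounted at the origin on the work surface. World frame = base frame: x ahead of the robot, y to its left, z up, the work surface at z = 0. Lengths are in m, angles in rad, forces in N, time in s.
With the tool pointing down it reaches from about 0.3 to 1 m from the base axis. Payload 5.1 kg.
Tool frame: the origin (TCP) lies at the very end of the fingers, on their centre line; the grasp point (between the pads) lies 19 mm behind it; x points along the fingers, y is the direction in which the jaws open and shut, and the axes are right-handed (so a half turn about x gives the same grasp; the last joint's range is limited). The gripper opens to 95 mm and grips with 3 to 60 N. Pads are 20 mm wide; open, the fingers measure 119 mm over their backs; the gripper's body (75 mm by 180 mm) begins 59 mm behind the grasp point.
Start: joints at [1.097, 0.124, 1.65, -0, 1.367, -0.083], TCP at [0.248, 0.601, 0.215] pointing down, gripper open.
Joint ranges: [-2.61, 2.61], [-1.02, 2.33], [0.03, 2.71], [-1.35, 4.49], [0.32, 2.68], [-2.91, 2.91]. Speed limits (rad/s): [2.57, 2.57, 3.14, 3.14, 3.14, 3.14].

INTERFACE

Orientations are given as a unit quaternion [x, y, z, w].
In Python, from workcell import env, cams gives the robot as it stands. The module is installed in compiled form; this text tells all that it offers.
- The arm moves only by the tool play_rows, never from a script. Its argument "motion" is one flat list of numbers, 5 for each row, row after row: the shift along the tool's x, y, z in cm, then the turn about the tool's x in rad, then the opening, from -1 (shut) to 1 (fully open). In form: [x, y, z, twist, fingers, x, y, z, twist, fingers, ...]. A call has 1 to 8 rows; each row shifts and turns the commanded pose from where the row before left it, along the tool's axes as they then stand; what a row does not reach is not made up. A row lasts 1/8 s, in which the tool goes at most 62.5 mm and 10.7 degrees, less where a joint would pass 70% of its speed; a pose out of reach is approached as far as the arm can. A call is refused whole if a number of a shift passes 6.25 or a number of a turn 0.188, either way. A call with a gripper value outside its range is refused whole. The fingers move at their own pace and stop on an object; the grip force is fixed at half the most. Time passes only in rows, so rows that do not move let the fingers close. It gives the time, the measured TCP pose, the force and the opening at its end, in the units of the state.
- env.observe(): the state, without advancing time (a new reading comes with each control period).
- cams.read_camera(name): name is "scene" or "top" or "wrist"; returns a dict with "pixels" (420x560x3 uint8, red, green, blue), "z_map" (420x560 float32, m along the optical axis (not along the pixel's ray), 0 where there is no reading), "vfov" (degrees; the focal length in pixels is half the picture's height over the tangent of half this angle, whatever the lens; pixels are square), "cx", "cy" (the principal point, pixels), "k1" (the pictures are not rectified: a ray, as slopes to the right and down, at radius r is drawn at 1 + k1 r^2 times it, then the intrinsics apply), "origin" and "orientation" of the camera in the world. Camera axes: x right, y down, z forward; pixel columns grow to the right and rows downward; lengths in m; the calibration is good to about 2 mm. A picture is of the moment at which its call begins.
- env.finish_job(): hands the job in, once; it reports no verdict.
The state is a dict: "clock": time; "qpos": joint angles; "joint_vel": joint speeds; "joint_efforts": joint torques, N m; "eef_pos": TCP position; "tool_rot": TCP orientation; "ft_force": force on the tool from outside, world axes, zero at the start; "wrist_torque": the same for the moment, N m; "grip_width": finger opening in m.
Only numpy, scipy, OpenCV 4.12 (cv2) and the standard library are available. Lean on these libraries where they do the work, as an engineer would, in place of code of your own. Each camera call takes 0.05 s, during which the arm holds its last target.

TASK

One of the three sealed module cases on the round pads has a part loose inside. Working from the robot's left to its right, pick up each case, hold it clear above its own pad and shake it briskly to and fro several times along its long side to find out whether it rattles, and put it back upright near the middle of its pad (the rattling one need not go back if it is the last). Then hold the one that rattles out over the grey rectangular hand-over mat on the far side, level, centred over it and about 15 cm above the bench, and finish while still holding it there; leave the lens, the breadboard unit and the screwdriver alone.

Things in the scene. Friction and masses are not known exactly. Their poses are not given: they have to be found in the camera images.
- case_1: sealed die-cast aluminium case: 110 (its x) x 56 (y) x 46 (z) mm, flat lid, a 12 mm wide coax socket sticking 15 mm out of its +x end, 20 mm up. 0.34 to 0.56 kg. Origin: centre of the underside, z up. Stands lid up near a pad's centre, +x pointing away from the robot within 0.5 rad. The three look the same; any name may be on any pad, and any may be the one that rattles.
- case_2: sealed die-cast aluminium case: 110 (its x) x 56 (y) x 46 (z) mm, flat lid, a 12 mm wide coax socket sticking 15 mm out of its +x end, 20 mm up. 0.34 to 0.56 kg. Origin: centre of the underside, z up. Weights vary and do not tell which rattles; only shaking does. In one of the three cases a core is loose; in the other two nothing moves.
- case_3: sealed die-cast aluminium case: 110 (its x) x 56 (y) x 46 (z) mm, flat lid, a 12 mm wide coax socket sticking 15 mm out of its +x end, 20 mm up. 0.34 to 0.56 kg. Origin: centre of the underside, z up. The loose core (0.25 kg, in one of the three) slides nearly freely 34 mm either way from the middle along its case's x; it knocks on the ends, jolting the tool along x by 4 to 15 N, often just after a stroke has stopped; tilted, it slides to the lower end.
- pad_left: round black rubber pad, 130 mm diameter, 4 mm thick, fixed to the bench, the left one of the three as the robot sees them (largest y). Origin at the centre of the underside, on the bench surface (z = 0).
- pad_middle: round black rubber pad, 130 mm diameter, 4 mm thick, fixed to the bench, the middle one of the three as the robot sees them (between the others). Origin at the centre of the underside, on the bench surface (z = 0).
- pad_right: round black rubber pad, 130 mm diameter, 4 mm thick, fixed to the bench, the right one of the three as the robot sees them (smallest y). Origin at the centre of the underside, on the bench surface (z = 0).
- handover_mat: grey cloth-covered rectangular hand-over mat, 130 (x) x 180 (y) x 3 mm, fixed flat on the bench beyond the pads. Origin at the centre of its underside, on the bench surface.
- lens: bystander: black camera lens standing upright, 70 mm diameter, 72 mm tall, origin at the centre of the underside
- breadboard: bystander: aluminium base 200 (x) x 120 (y) x 30 mm with a white plug-in board and terminals up to 56 mm high, origin at the centre of the underside
- screwdriver: bystander: screwdriver lying flat along its x, handle to -x, about 30 mm high
Not all that is in view belongs to the job. What is shaped like the case_1 but turquoise is not meant. Leave any turquoise look-alike of the case_3 alone.

How it is judged:
By the outcome, as a careful person would: the job done as asked, in the order asked, and still so for the second after the job is handed in, while the arm keeps its last pose, push and grip.
It also fails if it takes over 72 s, if anything falls off the work surface, if the arm or the gripper's body presses on something with over 40 N, if the wrist force passes 120 N, or if a joint passes its speed limit or range.

## Working session

There is one attempt and no reset: what is moved stays moved. The work goes in short steps, Python scripts to look and compute and a tool call to move; the robot and the scene stay as the last step left them, time stands still between calls to the robot, and variables do not carry over. Pictures are saved under pics/ and viewed, and the job is handed in when it is done.

Besides the shell and the picture viewer there is one more tool, called as name(argument=value, ...) on one line, values as JSON. play_rows: Moves the arm, as the interface text tells. Its arguments: {"type":"object","properties":{"motion":{"type":"array"}},"required":["motion"]}

```bash
mkdir -p pics; cat > h.py <<'E'
import numpy as np, cv2
from workcell import env, cams
from scipy.spatial.transform import Rotation as R
def intr(c):
    H,W=c['pixels'].shape[:2]; f=H/2/np.tan(np.radians(c['vfov'])/2); return f,c['cx'],c['cy'],c['k1']
def rays(c,uv):
    f,cx,cy,k=intr(c); uv=np.atleast_2d(np.float64(uv))
    K=np.array([[f,0,cx],[0,f,cy],[0,0,1.]])
    p=cv2.undistortPoints(uv.reshape(-1,1,2),K,np.array([k,0,0,0.])).reshape(-1,2)
    d=np.c_[p,np.ones(len(p))]
    return R.from_quat(c['orientation']).apply(d)
def plane(c,uv,z):
    d=rays(c,uv); o=np.array(c['origin']); return o+d*((z-o[2])/d[:,2])[:,None]
def proj(c,P):
    f,cx,cy,k=intr(c); p=R.from_quat(c['orientation']).inv().apply(np.atleast_2d(P)-np.array(c['origin']))
    s=p[:,:2]/p[:,2:]; r2=(s**2).sum(1,keepdims=True); return s*(1+k*r2)*f+[cx,cy]
def save(c,n): cv2.imwrite('pics/'+n+'.png',c['pixels'][:,:,::-1])
E
python3 - <<'E'
from h import *
for n in ['scene','top','wrist']:
    c=cams.read_camera(n); save(c,n+'0'); print(n,c['origin'],c['orientation'],c['vfov'],c['cx'],c['cy'],c['k1'])
    np.savez(n+'0.npz',**c)
print(env.observe())
E
```

```text
scene [ 1.00025916 -0.09271226  0.82147394] [ 0.72137368  0.62737138 -0.18862103 -0.22460471] 56.302362095978644 283.0287723206704 209.91512083490412 -0.009103386577379613
top [0.40084303 0.00301208 1.14360503] [-0.69926351  0.71384788 -0.02524807  0.02853553] 55.36311279949787 280.92735649854603 208.55864905836307 -0.11113862259346342
wrist [0.17261052 0.63235759 0.3838798 ] [0.82222462 0.55037194 0.07967764 0.12119767] 61.284312758055194 276.2224157549991 208.2366204049648 -0.04179484844590333
{'clock': 0.15, 'qpos': array([ 1.09737733e+00,  1.24361466e-01,  1.65132890e+00, -4.57185353e-05,
        1.36751584e+00, -8.25734747e-02]), 'joint_vel': array([ 0.00066949, -0.00093193, -0.00603512,  0.00046715, -0.00178763,
        0.00027358]), 'joint_efforts': array([ 6.32379015e-04, -4.18190575e+01, -3.60472798e+01,  7.76212430e-02,
        4.68717981e-02, -1.03586872e-04]), 'eef_pos': array([0.24742859, 0.60053265, 0.21368401]), 'tool_rot': array([ 0.13675071,  0.69378922, -0.13785655,  0.69350655]), 'ft_force': array([ 0.37378813, -0.11428984,  0.22205766]), 'wrist_torque': array([-0.00829179,  0.01890045, -0.01634364]), 'grip_width': 0.0949228116628938}
```

View pics/top0.png

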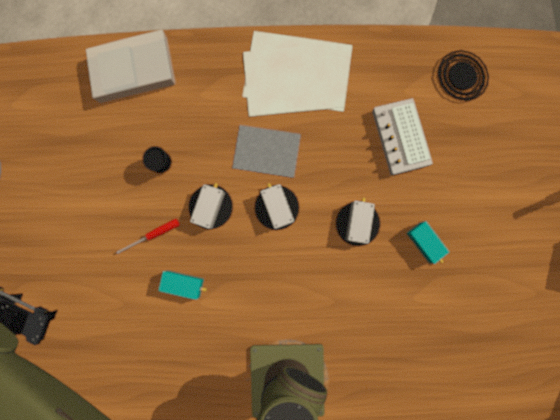

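View pics/scene0.png

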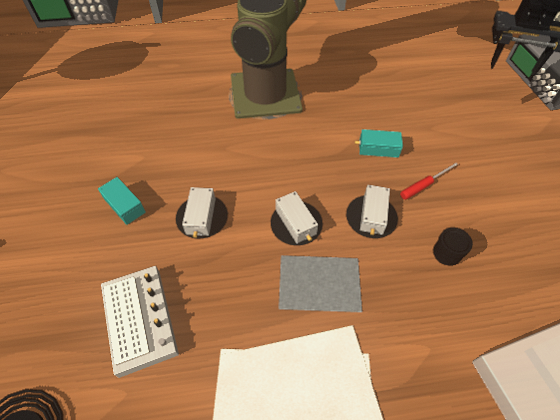

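View pics/wrist0.png

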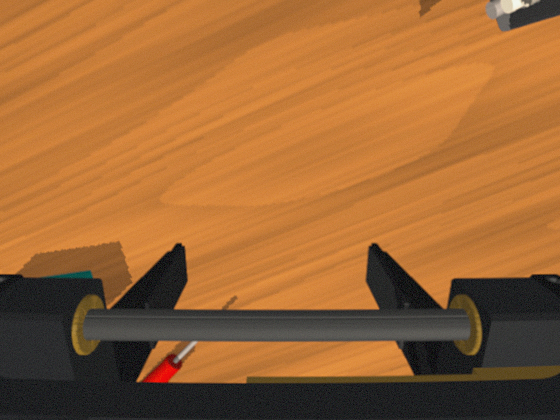

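Top view: the grey cases stand on black pads at (207,206), (277,207) and (361,222), with image left = robot left. Things they could be confused with are the turquoise look-alikes at (181,286) and (429,242). The box at (131,66), the paper at (300,73) and the breadboard at (403,137) aren't on pads. The grey mat is at (267,151), the lens at (157,160) and the screwdriver at (150,236). I choose the three grey cases on the pads.

```bash
cat > meas.py <<'E'
from h import *
def measure(c,cents=((207,206),(277,207),(361,222)),top=0.050,out=None):
    px=c['pixels']; hsv=cv2.cvtColor(px,cv2.COLOR_RGB2HSV)
    m=((hsv[...,1]<70)&(hsv[...,2]>110)).astype(np.uint8)
    res=[]
    for u,v in cents:
        n,l,s,ce=cv2.connectedComponentsWithStats(m)
        # component nearest
        k=min(range(1,n),key=lambda i:np.hypot(*(ce[i]-[u,v]))+(1e3 if s[i,4]<150 else 0))
        ys,xs=np.nonzero(l==k)
        P=plane(c,np.c_[xs,ys],top)[:,:2]
        r=cv2.minAreaRect((P*1000).astype(np.float32)); 
        b=cv2.boxPoints(r)/1000
        e=b[1]-b[0],b[2]-b[1]; L=max(e,key=np.linalg.norm); L=L*np.sign(L[0])
        res.append((np.array(r[0])/1000,np.arctan2(L[1],L[0]),np.array(r[1]),s[k,4]))
    return res,m
if __name__=='__main__':
    c=dict(np.load('top0.npz'))
    res,m=measure(c)
    for r in res: print(r)
    px=c['pixels']
    dark=(px.max(2)<60).astype(np.uint8)
    for (u,v) in ((211,206),(277,207),(358,223)):
        w=np.zeros_like(dark); cv2.circle(w,(u,v),28,1,-1)
        ys,xs=np.nonzero(dark&w); P=plane(c,np.c_[xs,ys],.004)[:,:2]
        q,rad=cv2.minEnclosingCircle((P*1000).astype(np.float32)); print('pad',q,rad)
    hsv=cv2.cvtColor(px,cv2.COLOR_RGB2HSV)
    g=((hsv[...,1]<50)&(hsv[...,2]>60)&(hsv[...,2]<170)).astype(np.uint8)
    n,l,s,ce=cv2.connectedComponentsWithStats(g); k=l[151,267]; ys,xs=np.nonzero(l==k)
    P=plane(c,np.c_[xs,ys],.003)[:,:2]; print('mat',s[k],cv2.minAreaRect((P*1000).astype(np.float32)))
    print('lens',plane(c,[157,160],.07),'turq',plane(c,[[429,242],[181,286]],.04),'bb',plane(c,[403,137],.05))
    z=c['z_map']
    cv2.imwrite('pics/crop.png',cv2.resize(px[170:260,170:400,::-1],None,fx=3.4,fy=3.4,interpolation=cv2.INTER_CUBIC))
    # depth check
    for u,v in((207,206),(277,207),(361,222),(250,260)):
        d=rays(c,[u,v])[0]; f,cx,cy,k=intr(c)
        zc=R.from_quat(c['orientation']).apply([0,0,1]); print(np.array(c['origin'])+d*z[v,u])
E
python3 meas.py
```

```text
(array([0.49531039, 0.21126851]), np.float32(-0.35429534), array([ 64.49891663, 113.04026031]), np.int32(935))
(array([0.49187808, 0.01800035]), np.float32(0.34407663), array([112.51268005,  59.87849426]), np.int32(883))
(array([ 0.44330435, -0.21190833]), np.float32(-0.18809697), array([ 60.1162796, 112.1283493]), np.int32(876))
pad (498.8821105957031, 211.38327026367188) 61.76291275024414
pad (491.6241760253906, 20.94999122619629) 61.600120544433594
pad (441.458251953125, -209.54603576660156) 62.04237365722656
mat [ 233  126   67   51 2587] ((656.8295288085938, 46.870826721191406), (176.10171508789062, 126.15164947509766), 79.87207794189453)
lens [[0.62396406 0.34572925 0.07      ]] turq [[ 0.38293837 -0.40349545  0.04      ]
 [ 0.27650466  0.28734079  0.04      ]] bb [[ 0.67898283 -0.34029124  0.05      ]]
[0.49519837 0.2098908  0.05424462]
[0.4889645  0.017956   0.04748147]
[ 0.44262729 -0.21111422  0.05225134]
[ 0.34309532  0.09847978 -0.00058689]
```

View pics/crop.png

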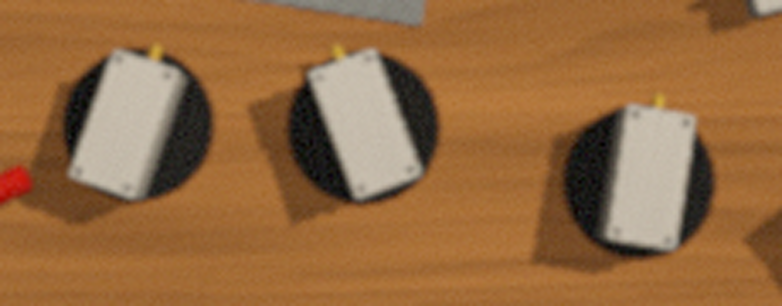

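The crop shows grey die-cast cases with yellow sockets on all three black pads, so the choice holds. Next I'll work out the motion helper.

```bash
cat > go.py <<'E'
from h import *
import sys
def go(x,y,z,yaw,flip=None):
    o=env.observe(); r=R.from_quat(o['tool_rot']); M=r.as_matrix()
    # case +y axis yaw ; jaw axis y along +-case y
    jy=np.arctan2(M[1,1],M[0,1])
    want=yaw+np.pi/2
    d=(want-jy+np.pi/2)%np.pi-np.pi/2   # world-yaw change of jaw axis
    tw=-d if M[2,0]<0 else d            # tool x points down
    M2=(r*R.from_rotvec([tw,0,0])).as_matrix()
    dp=np.array([x,y,z])-o['eef_pos']
    print('clock',round(o['clock'],2),'pos',o['eef_pos'].round(4),'down',M[:,0].round(3),'jaw yaw',round(jy,3),'q6',o['qpos'][5].round(2),'w',o['grip_width'].round(4),'F',o['ft_force'].round(1),'T',o['wrist_torque'].round(3))
    print('twist',round(tw,3),' shift before twist cm',(M.T@dp*100).round(2),' after twist cm',(M2.T@dp*100).round(2),'tool z after',M2[:,2].round(2))
if __name__=='__main__': go(*map(float,sys.argv[1:5]))
E
python3 go.py 0.4955 0.211 0.13 -0.354
```

```text
Traceback (most recent call last):
  File "go.py", line 14, in <module>
    if __name__=='__main__': go(*map(float,sys.argv[1:5]))
                             ~~^^^^^^^^^^^^^^^^^^^^^^^^^^^
  File "go.py", line 12, in go
    print('clock',round(o['clock'],2),'pos',o['eef_pos'].round(4),'down',M[:,0].round(3),'jaw yaw',round(jy,3),'q6',o['qpos'][5].round(2),'w',o['grip_width'].round(4),'F',o['ft_force'].round(1),'T',o['wrist_torque'].round(3))
                                                                                                                                              ^^^^^^^^^^^^^^^^^^^^^
AttributeError: 'float' object has no attribute 'round'
```

```bash
sed -i "s/o\['grip_width'\].round(4)/round(o['grip_width'],4)/" go.py; python3 go.py 0.4955 0.211 0.16 -0.34
```

```text
clock 0.15 pos [0.2474 0.6005 0.2137] down [-0.001 -0.001 -1.   ] jaw yaw 1.18 q6 -0.08 w 0.0949 F [ 0.4 -0.1  0.2] T [-0.008  0.019 -0.016]
twist -0.051  shift before twist cm [  5.41 -26.56  37.78]  after twist cm [  5.41 -28.44  36.38] tool z after [ 0.94 -0.33 -0.  ]
```

play_rows(motion=[0, 0, 0, -0.05, 1, 0.6, -4.1, 5.2, 0, 1, 0.8, -4.1, 5.2, 0, 1, 0.8, -4.1, 5.2, 0, 1, 0.8, -4.1, 5.2, 0, 1, 0.8, -4.1, 5.2, 0, 1, 0.8, -4.1, 5.2, 0, 1, 0.8, -3.8, 5.0, 0, 1])

```text
clock: 1.15
eef_pos: [0.4808, 0.2321, 0.1634]
tool_rot: [0.12, 0.697, -0.12, 0.697]
ft_force: [1.1, -0.6, 0.7]
grip_width: 0.0947
```

```bash
python3 - <<'E'
from h import *
c=cams.read_camera('wrist'); save(c,'w1'); np.savez('w1.npz',**c)
E
python3 go.py 0.4955 0.211 0.16 -0.34
```

```text
clock 1.2 pos [0.4837 0.2263 0.1622] down [ 0.001 -0.005 -1.   ] jaw yaw 1.225 q6 -0.88 w 0.095 F [ 2.1 -3.9 -0.2] T [-0.173 -0.073  0.033]
twist -0.006  shift before twist cm [ 0.23 -1.04  1.63]  after twist cm [ 0.23 -1.05  1.62] tool z after [ 0.94 -0.33  0.  ]
```

View pics/w1.png

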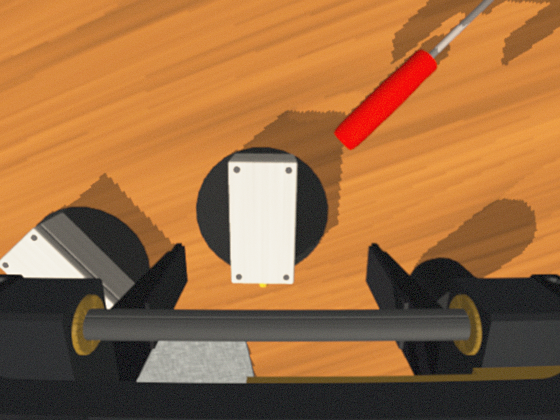

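The wrist view shows the left case's lid at corners (228,163), (297,163), (295,283) and (232,284), with its socket pointing away at (263,285). I'll measure it precisely from this view.

```bash
cat > wm.py <<'E'
from h import *
def lid(c,u,v,top=.05,thr=195):
    hsv=cv2.cvtColor(c['pixels'],cv2.COLOR_RGB2HSV)
    m=((hsv[...,1]<60)&(hsv[...,2]>thr)).astype(np.uint8)
    m=cv2.morphologyEx(m,cv2.MORPH_CLOSE,np.ones((7,7)))
    n,l,s,ce=cv2.connectedComponentsWithStats(m); k=l[v,u]; ys,xs=np.nonzero(l==k)
    P=plane(c,np.c_[xs,ys],top)[:,:2]; r=cv2.minAreaRect((P*1000).astype(np.float32)); b=cv2.boxPoints(r)/1000
    e=b[1]-b[0],b[2]-b[1]; L=max(e,key=np.linalg.norm); L=L*np.sign(L[0])
    return np.array(r[0])/1000,np.arctan2(L[1],L[0]),r[1],s[k]
if __name__=='__main__':
    import sys
    c=dict(np.load(sys.argv[1]+'.npz')); u,v=int(sys.argv[2]),int(sys.argv[3]); print(c['pixels'][v,u]);
    for t in(160,195,215): print(lid(c,u,v,thr=t))
E
python3 wm.py w1 262 220
python3 - <<'E'
from h import *
c=dict(np.load('w1.npz')); px=c['pixels']; dark=(px.max(2)<45).astype(np.uint8)
ys,xs=np.nonzero(dark[140:275,190:335]);P=plane(c,np.c_[xs+190,ys+140],.004)[:,:2]
print(cv2.minEnclosingCircle((P*1000).astype(np.float32)))
E
```

```text
[242 237 226]
(array([0.49470444, 0.21495232]), np.float32(-0.3547691), (55.843292236328125, 108.91757202148438), array([ 228,  161,   69,  123, 7983], dtype=int32))
(array([0.49492535, 0.21485936]), np.float32(-0.35213298), (55.094905853271484, 108.55187225341797), array([ 229,  162,   68,  122, 7827], dtype=int32))
(array([0.49507996, 0.21486871]), np.float32(-0.35568497), (54.64693069458008, 108.11576843261719), array([ 229,  162,   67,  122, 7745], dtype=int32))
((495.2566833496094, 214.59939575195312), 62.38016128540039)
```

```bash
python3 go.py 0.495 0.2148 0.012 -0.353
```

```text
clock 1.2 pos [0.4837 0.2263 0.1622] down [ 0.001 -0.005 -1.   ] jaw yaw 1.225 q6 -0.88 w 0.095 F [ 2.1 -3.9 -0.2] T [-0.173 -0.073  0.033]
twist 0.007  shift before twist cm [15.02 -0.64  1.41]  after twist cm [15.02 -0.62  1.42] tool z after [ 0.94 -0.35  0.  ]
```

play_rows(motion=[0, 0, 0, 0.007, 1, 0, 0, 0, 0, 1])

```text
clock: 1.45
eef_pos: [0.4798, 0.2347, 0.1636]
tool_rot: [0.122, 0.697, -0.122, 0.696]
ft_force: [0.1, 0.6, 0.4]
grip_width: 0.0948
```

```bash
python3 go.py 0.495 0.2148 0.012 -0.353
```

```text
clock 1.45 pos [0.4798 0.2347 0.1636] down [-0.  0. -1.] jaw yaw 1.224 q6 -0.87 w 0.0948 F [0.1 0.6 0.4] T [ 0.007  0.046 -0.052]
twist 0.006  shift before twist cm [15.16 -1.35  2.11]  after twist cm [15.16 -1.34  2.12] tool z after [ 0.94 -0.35 -0.  ]
```

play_rows(motion=[0, -0.7, 1.1, 0.006, 1, 1, -0.65, 1.0, 0, 1, 4.5, 0, 0, 0, 1, 4, 0, 0, 0, 1, 2.5, 0, 0, 0, 1, 0, 0, 0, 0, 1])

```text
clock: 2.2
eef_pos: [0.4931, 0.2132, 0.0406]
tool_rot: [0.123, 0.698, -0.125, 0.694]
ft_force: [-0.4, 0.2, -0.3]
grip_width: 0.0955
```

```bash
python3 go.py 0.495 0.2148 0.012 -0.353
```

```text
clock 2.2 pos [0.4931 0.2132 0.0406] down [-0.006 -0.002 -1.   ] jaw yaw 1.217 q6 -0.91 w 0.0955 F [-0.4  0.2 -0.3] T [-0.     0.012 -0.007]
twist -0.0  shift before twist cm [2.86 0.22 0.14]  after twist cm [2.86 0.22 0.14] tool z after [ 0.94 -0.35 -0.  ]
```

play_rows(motion=[1.5, 0.15, 0.1, 0, 1, 1.3, 0, 0, 0, 1, 0, 0, 0, 0, 1, 0, 0, 0, 0, -1, 0, 0, 0, 0, -1, 0, 0, 0, 0, -1, 0, 0, 0, 0, -1, 0, 0, 0, 0, -1])

```text
clock: 3.2
eef_pos: [0.4967, 0.2149, 0.0158]
tool_rot: [0.124, 0.696, -0.125, 0.696]
ft_force: [-1.2, -1.5, 2.1]
grip_width: 0.056
```

```bash
python3 go.py 0.495 0.2148 0.012 -0.353
```

```text
clock 3.2 pos [0.4967 0.2149 0.0158] down [-0.    -0.001 -1.   ] jaw yaw 1.217 q6 -0.91 w 0.056 F [-1.2 -1.5  2.1] T [-0.325  0.13  -0.016]
twist -0.0  shift before twist cm [ 0.38 -0.06 -0.15]  after twist cm [ 0.38 -0.06 -0.15] tool z after [ 0.94 -0.35 -0.  ]
```

play_rows(motion=[-1, 0, 0, 0, -1, -3, 0, 0, 0, -1, -4, 0, 0, 0, -1, -2, 0, 0, 0, -1, 0, 0, 0, 0, -1, 0, 0, 0, 0, -1])

```text
clock: 3.95
eef_pos: [0.4954, 0.2148, 0.1137]
tool_rot: [0.124, 0.697, -0.125, 0.695]
ft_force: [-0.0, 0.1, -5.5]
grip_width: 0.056
```

```bash
cat > smp.py <<'E'
from h import *
import sys
n=int(sys.argv[1])
for i in range(n+1):
    o=env.observe(); M=R.from_quat(o['tool_rot']).as_matrix()
    print(round(o['clock'],3),o['eef_pos'].round(4),'Ftool',(M.T@o['ft_force']).round(1),'Ttool',(M.T@o['wrist_torque']).round(3),'w',round(o['grip_width'],4))
    if i<n: c=cams.read_camera('scene')
if n: save(c,sys.argv[2])
E
python3 smp.py 2 s1
```

```text
3.95 [0.4954 0.2148 0.1137] Ftool [ 5.5  0.1 -0.1] Ttool [-0.03   0.047  0.036] w 0.056
4.0 [0.4953 0.2147 0.1133] Ftool [ 5.2 -0.1 -0.8] Ttool [-0.013  0.09  -0.013] w 0.0563
4.05 [0.4953 0.2147 0.1133] Ftool [ 4.5  0.4 -0.6] Ttool [-0.005  0.043  0.025] w 0.0559
```

View pics/s1.png

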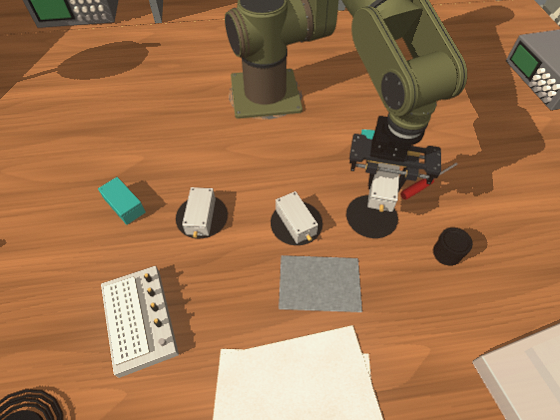

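The case is lifted and level, with socket end up-field at (382,205). Now I'll shake it, sampling force and moment after stops at opposite ends.

play_rows(motion=[0, 0, 2.5, 0, -1, 0, 0, -5, 0, -1, 0, 0, 5, 0, -1, 0, 0, -5, 0, -1, 0, 0, 5, 0, -1, 0, 0, -5, 0, -1, 0, 0, 5, 0, -1])

```text
clock: 4.92
eef_pos: [0.5105, 0.2068, 0.1085]
tool_rot: [0.121, 0.702, -0.125, 0.691]
ft_force: [1.4, 1.1, -4.7]
grip_width: 0.0556
```

```bash
python3 smp.py 8 s2
```

```text
4.925 [0.5105 0.2068 0.1085] Ftool [4.7 1.5 1. ] Ttool [ 0.049 -0.229  0.223] w 0.0556
4.975 [0.521  0.2044 0.1117] Ftool [ 2.8 -0.6  5.7] Ttool [ 0.009 -0.453 -0.069] w 0.0559
5.025 [0.5211 0.2052 0.1134] Ftool [3.9 0.1 0.6] Ttool [ 0.007 -0.018  0.109] w 0.0555
5.075 [0.5209 0.2056 0.1142] Ftool [ 3.1 -3.3 -4.5] Ttool [ 0.067  0.713 -0.315] w 0.056
5.125 [0.5204 0.2061 0.1146] Ftool [3.7 0.6 0.1] Ttool [ 0.041  0.039 -0.008] w 0.0556
5.175 [0.5199 0.2063 0.1148] Ftool [ 5.7 -1.2 -0. ] Ttool [-0.006  0.028 -0.011] w 0.0557
5.225 [0.5196 0.2065 0.115 ] Ftool [ 5.2  0.4 -0.1] Ttool [-0.018  0.077 -0.019] w 0.0558
5.275 [0.5196 0.2066 0.1151] Ftool [ 3.2  0.3 -0.3] Ttool [-0.034  0.089 -0.014] w 0.0559
5.325 [0.5196 0.2066 0.1153] Ftool [4.1 0.3 0.4] Ttool [-0.013  0.037  0.027] w 0.0557
```

play_rows(motion=[0, 0, -5, 0, -1, 0, 0, 5, 0, -1, 0, 0, -5, 0, -1, 0, 0, 5, 0, -1, 0, 0, -5, 0, -1, 0, 0, 5, 0, -1, 0, 0, -5, 0, -1])

```text
clock: 6.2
eef_pos: [0.4761, 0.2224, 0.1133]
tool_rot: [0.125, 0.696, -0.127, 0.696]
ft_force: [2.3, 0.6, -3.6]
grip_width: 0.056
```

```bash
python3 smp.py 8 s3
```

```text
6.2 [0.4761 0.2224 0.1133] Ftool [3.6 1.4 1.9] Ttool [ 0.008 -0.142  0.253] w 0.056
6.25 [0.468  0.2246 0.1126] Ftool [ 6.5  1.6 -4.3] Ttool [0.012 0.313 0.174] w 0.0556
6.3 [0.4696 0.2242 0.1135] Ftool [ 4.3 -0.2  0.8] Ttool [-0.022 -0.045 -0.   ] w 0.0561
6.35 [0.4711 0.2242 0.1145] Ftool [5.8 0.2 0.6] Ttool [-0.088 -0.327 -0.188] w 0.0561
6.4 [0.4723 0.2242 0.1154] Ftool [ 5.2 -0.8  0.2] Ttool [-0.027 -0.131 -0.052] w 0.0562
6.45 [0.4734 0.2241 0.1161] Ftool [3.7 0.4 1.1] Ttool [-0.053 -0.1    0.002] w 0.0561
6.5 [0.474  0.224  0.1165] Ftool [ 3.8 -0.2  0.3] Ttool [ 0.013 -0.084  0.   ] w 0.0558
6.55 [0.4742 0.2239 0.1166] Ftool [ 4.1 -0.2 -0.3] Ttool [ 0.034 -0.114 -0.04 ] w 0.0556
6.6 [0.4742 0.2239 0.1166] Ftool [4.7 0.3 0.2] Ttool [-0.06  -0.045 -0.001] w 0.0559
```

First case: the steady moment about tool y goes from about +0.06 to −0.09 N·m between opposite stops, with jolts at 5.08 s and 6.35 s. That looks like the loose core, but I still need the other two to compare. Putting it back now.

```bash
python3 go.py 0.4985 0.213 0.017 -0.353
```

```text
clock 6.6 pos [0.4742 0.2239 0.1166] down [ 0.002  0.    -1.   ] jaw yaw 1.217 q6 -0.88 w 0.0559 F [ 0.3  0.2 -4.7] T [-0.016 -0.042  0.06 ]
twist -0.001  shift before twist cm [ 9.97 -0.19  2.64]  after twist cm [ 9.97 -0.19  2.64] tool z after [ 0.94 -0.35  0.  ]
```

play_rows(motion=[0, -0.1, 1.3, 0, -1, 1, -0.1, 1.3, 0, -1, 3, 0, 0, 0, -1, 3, 0, 0, 0, -1, 1, 0, 0, 0, -1, 0, 0, 0, 0, -1, 0, 0, 0, 0, -1])

```text
clock: 7.48
eef_pos: [0.4983, 0.2132, 0.037]
tool_rot: [0.125, 0.695, -0.124, 0.697]
ft_force: [-0.3, 0.8, -4.6]
grip_width: 0.056
```

```bash
python3 go.py 0.4985 0.213 0.0165 -0.353
```

```text
clock 7.47 pos [0.4983 0.2132 0.037 ] down [ 0.002  0.001 -1.   ] jaw yaw 1.217 q6 -0.91 w 0.056 F [-0.3  0.8 -4.6] T [0.033 0.02  0.003]
twist -0.001  shift before twist cm [ 2.05 -0.01  0.03]  after twist cm [ 2.05 -0.01  0.03] tool z after [ 0.94 -0.35  0.  ]
```

play_rows(motion=[1.2, 0, 0, 0, -1, 0.7, 0, 0, 0, -1, 0, 0, 0, 0, -1, 0, 0, 0, 0, -1])

```text
clock: 7.98
eef_pos: [0.497, 0.213, 0.0165]
tool_rot: [0.124, 0.696, -0.124, 0.696]
ft_force: [0.1, 0.4, -3.5]
grip_width: 0.0558
```

play_rows(motion=[0.1, 0, 0, 0, -1, 0, 0, 0, 0, 1, 0, 0, 0, 0, 1, 0, 0, 0, 0, 1, -3, 0, 0, 0, 1, -5, 0, 0, 0, 1, -5, 0, 0, 0, 1, 0, 0, 0, 0, 1])

```text
clock: 8.98
eef_pos: [0.5004, 0.214, 0.1514]
tool_rot: [0.126, 0.693, -0.123, 0.699]
ft_force: [0.0, 0.3, -0.1]
grip_width: 0.0954
```

```bash
python3 - <<'E'
from h import *
c=cams.read_camera('wrist'); save(c,'w2'); np.savez('w2.npz',**c)
E
python3 wm.py w2 262 200 ; python3 go.py 0.47 0.02 0.16 0.344
```

```text
[239 234 222]
(array([0.49515756, 0.21387094]), np.float32(-0.35415715), (55.60435485839844, 108.25261688232422), array([ 236,  132,   73,  132, 9195], dtype=int32))
(array([0.49520267, 0.21394595]), np.float32(-0.3548581), (54.619930267333984, 108.22190856933594), array([ 236,  132,   73,  132, 9006], dtype=int32))
(array([0.49553046, 0.21377313]), np.float32(-0.3551026), (54.4986572265625, 107.48774719238281), array([ 237,  133,   72,  131, 8918], dtype=int32))
clock 9.03 pos [0.4986 0.2134 0.1482] down [ 0.005  0.002 -1.   ] jaw yaw 1.217 q6 -0.91 w 0.0947 F [-0.2 -0.7 -0.2] T [-0.011 -0.018  0.004]
twist -0.698  shift before twist cm [ -1.22 -19.13   4.03]  after twist cm [ -1.22 -17.25  -9.21] tool z after [0.94 0.34 0.01]
```

View pics/w2.png

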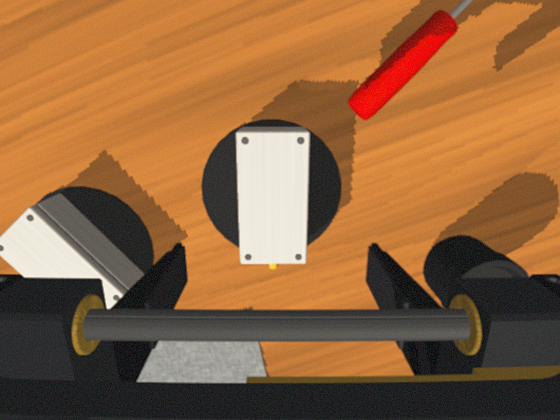

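The wrist view shows the left case standing upright and centred on its pad (lid centre about (272,198)). On to the middle one.

play_rows(motion=[-0.5, -5, 1.05, 0, 1, -0.5, -5, 1.05, 0, 1, 0, -5, 1.05, 0, 1, 0, -4.6, 1.0, 0, 1, 0, 0, 0, -0.175, 1, 0, 0, 0, -0.175, 1, 0, 0, 0, -0.174, 1, 0, 0, 0, -0.174, 1])

```text
clock: 10.02
eef_pos: [0.4667, 0.0147, 0.1532]
tool_rot: [-0.123, 0.698, 0.123, 0.695]
ft_force: [0.1, 0.6, -0.3]
grip_width: 0.0954
```

play_rows(motion=[0, 0, 0, 0, 1, 0, 0, 0, 0, 1])

```text
clock: 10.28
eef_pos: [0.4674, 0.0148, 0.1545]
tool_rot: [-0.12, 0.697, 0.12, 0.696]
ft_force: [-0.5, 0.2, -0.2]
grip_width: 0.0949
```

```bash
python3 - <<'E'
from h import *
c=cams.read_camera('wrist'); save(c,'w3'); np.savez('w3.npz',**c)
E
python3 go.py 0.492 0.02 0.016 0.344
```

```text
clock 10.32 pos [0.4675 0.0147 0.1548] down [-0.002  0.    -1.   ] jaw yaw 1.913 q6 -2.0 w 0.0948 F [-1.  -0.4  0.2] T [ 0.043  0.007 -0.025]
twist -0.002  shift before twist cm [13.87 -0.33  2.5 ]  after twist cm [13.87 -0.34  2.5 ] tool z after [ 0.94  0.34 -0.  ]
```

View pics/w3.png

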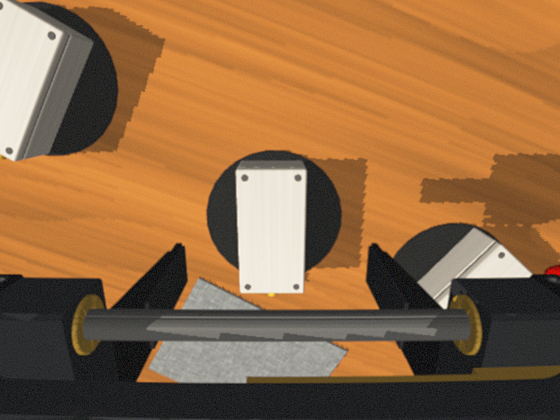

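The middle case is centred at about (271,230), with its socket at (271,295). Measuring it.

```bash
python3 wm.py w3 270 230
python3 - <<'E'
from h import *
c=dict(np.load('w3.npz')); px=c['pixels']; dark=(px.max(2)<45).astype(np.uint8)
ys,xs=np.nonzero(dark[145:272,200:345]);P=plane(c,np.c_[xs+200,ys+145],.004)[:,:2]
print(cv2.minEnclosingCircle((P*1000).astype(np.float32)))
E
```

```text
[237 231 218]
(array([0.49071024, 0.0187543 ]), np.float32(0.34200728), (108.4065933227539, 55.52854919433594), array([ 236,  169,   70,  124, 8322], dtype=int32))
(array([0.49110541, 0.01882681]), np.float32(0.3440272), (107.7186279296875, 54.908504486083984), array([ 236,  170,   70,  123, 8148], dtype=int32))
(array([0.49107974, 0.01889915]), np.float32(0.34197527), (107.61151123046875, 54.25954818725586), array([ 236,  170,   69,  123, 8071], dtype=int32))
((490.8505554199219, 21.243640899658203), 63.230430603027344)
```

play_rows(motion=[0, -0.2, 1.2, 0, 1, 1, -0.2, 1.15, 0, 1, 4.5, 0, 0, 0, 1, 4, 0, 0, 0, 1, 2, 0, 0, 0, 1, 0, 0, 0, 0, 1, 0, 0, 0, 0, 1])

```text
clock: 11.2
eef_pos: [0.4927, 0.0189, 0.0417]
tool_rot: [-0.121, 0.696, 0.121, 0.697]
ft_force: [-0.1, 0.0, -0.4]
grip_width: 0.0948
```

```bash
python3 go.py 0.491 0.0188 0.0158 0.343
```

```text
clock 11.2 pos [0.4927 0.0189 0.0417] down [ 0.002 -0.    -1.   ] jaw yaw 1.915 q6 -1.99 w 0.0948 F [-0.1  0.  -0.4] T [ 0.075  0.014 -0.021]
twist 0.001  shift before twist cm [ 2.59  0.05 -0.17]  after twist cm [ 2.59  0.05 -0.17] tool z after [0.94 0.34 0.  ]
```

play_rows(motion=[1.5, 0.05, -0.15, 0, 1, 1.1, 0, 0, 0, 1, 0, 0, 0, 0, 1, 0, 0, 0, 0, -1, 0, 0, 0, 0, -1, 0, 0, 0, 0, -1, 0, 0, 0, 0, -1, 0, 0, 0, 0, -1])

```text
clock: 12.2
eef_pos: [0.49, 0.0188, 0.0148]
tool_rot: [-0.121, 0.697, 0.121, 0.697]
ft_force: [-0.3, -0.3, 0.7]
grip_width: 0.0559
```

play_rows(motion=[-1, 0, 0, 0, -1, -3, 0, 0, 0, -1, -4, 0, 0, 0, -1, -2, 0, 0, 0, -1, 0, 0, 0, 0, -1, 0, 0, 0, 0, -1, 0, 0, 0, 0, -1])

```text
clock: 13.08
eef_pos: [0.4886, 0.0189, 0.1128]
tool_rot: [-0.121, 0.698, 0.121, 0.696]
ft_force: [0.9, -0.5, -4.0]
grip_width: 0.0559
```

```bash
python3 smp.py 3 s4
```

```text
13.075 [0.4886 0.0189 0.1128] Ftool [ 4.  -0.8  0.7] Ttool [-0.003 -0.044  0.135] w 0.0559
13.125 [0.4888 0.0189 0.113 ] Ftool [ 4.  -0.5  0.4] Ttool [-0.003 -0.003  0.094] w 0.0559
13.175 [0.489  0.0189 0.1133] Ftool [ 4.  -0.2 -0.1] Ttool [0.    0.03  0.095] w 0.0562
13.225 [0.4892 0.0188 0.1136] Ftool [ 3.4 -0.6 -1.1] Ttool [ 0.017 -0.016 -0.003] w 0.0564
```

View pics/s4.png

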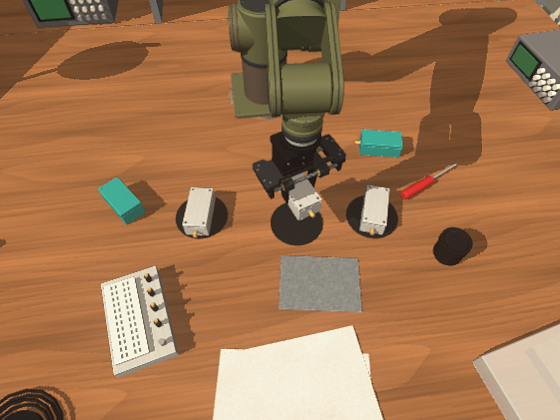

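The middle case is held clear at (303,200), with the left case undisturbed at (375,208). Same shake.

play_rows(motion=[0, 0, 2.5, 0, -1, 0, 0, -5, 0, -1, 0, 0, 5, 0, -1, 0, 0, -5, 0, -1, 0, 0, 5, 0, -1, 0, 0, -5, 0, -1, 0, 0, 5, 0, -1])

```text
clock: 14.1
eef_pos: [0.5002, 0.027, 0.1057]
tool_rot: [-0.119, 0.703, 0.122, 0.69]
ft_force: [1.0, -0.6, -2.8]
grip_width: 0.0558
```

```bash
python3 smp.py 8 s5
```

```text
14.1 [0.5002 0.027  0.1057] Ftool [ 2.8 -0.9  0.7] Ttool [ 0.024 -0.119  0.014] w 0.0558
14.15 [0.5128 0.0287 0.1099] Ftool [ 1.3 -1.6  5.2] Ttool [-0.064 -0.48  -0.061] w 0.0559
14.2 [0.5139 0.028  0.1127] Ftool [ 3.3 -0.4  0.8] Ttool [ 0.03  -0.055 -0.035] w 0.0559
14.25 [0.5139 0.0276 0.1139] Ftool [ 3.5 -0.3 -0.4] Ttool [-0.052  0.02   0.099] w 0.0562
14.3 [0.5138 0.0274 0.1145] Ftool [ 2.9 -0.7 -0.4] Ttool [-0.019  0.025  0.109] w 0.0559
14.35 [0.5138 0.0273 0.1148] Ftool [3.1 0.5 0.6] Ttool [-0.035 -0.     0.052] w 0.0561
14.4 [0.5137 0.0272 0.115 ] Ftool [ 3.2 -0.7  0.4] Ttool [-0.034  0.02   0.057] w 0.056
14.45 [0.5137 0.0271 0.115 ] Ftool [ 3.6  0.1 -0.1] Ttool [-0.046 -0.031  0.017] w 0.0561
14.5 [0.5136 0.0271 0.115 ] Ftool [3.6 0.3 0.2] Ttool [-0.025 -0.07   0.05 ] w 0.0561
```

play_rows(motion=[0, 0, -5, 0, -1, 0, 0, 5, 0, -1, 0, 0, -5, 0, -1, 0, 0, 5, 0, -1, 0, 0, -5, 0, -1, 0, 0, 5, 0, -1, 0, 0, -5, 0, -1])

```text
clock: 15.38
eef_pos: [0.4675, 0.0108, 0.1099]
tool_rot: [-0.121, 0.7, 0.123, 0.693]
ft_force: [-0.4, -1.2, -2.6]
grip_width: 0.0558
```

```bash
python3 smp.py 8 s6;  python3 go.py 0.4905 0.0202 0.016 0.343
```

```text
15.375 [0.4675 0.0108 0.1099] Ftool [ 2.6 -1.  -0.7] Ttool [-0.076  0.104  0.026] w 0.0558
15.425 [0.4592 0.0095 0.109 ] Ftool [ 6.2  0.6 -1.8] Ttool [-0.063  0.154  0.151] w 0.0558
15.475 [0.4616 0.01   0.1106] Ftool [ 3.9 -1.  -0.2] Ttool [ 0.027 -0.026  0.061] w 0.0559
15.525 [0.4643 0.0101 0.1128] Ftool [ 3.5 -0.8  0.6] Ttool [-0.022 -0.025  0.042] w 0.0559
15.575 [0.466  0.0102 0.1144] Ftool [ 3.3 -0.1  1.5] Ttool [-0.036 -0.018  0.034] w 0.0559
15.625 [0.4669 0.0102 0.1155] Ftool [3.3 0.8 0.4] Ttool [-0.031 -0.06   0.02 ] w 0.056
15.675 [0.4674 0.0103 0.116 ] Ftool [ 3.1  0.1 -0.4] Ttool [-0.012 -0.05   0.058] w 0.0561
15.725 [0.4676 0.0103 0.1162] Ftool [ 4.2 -0.8 -0.1] Ttool [ 0.026 -0.007  0.106] w 0.0562
15.775 [0.4675 0.0104 0.1161] Ftool [4.2 0.8 0.1] Ttool [ 0.009 -0.028  0.106] w 0.0559
clock 15.78 pos [0.4675 0.0104 0.1161] down [ 0.003 -0.    -1.   ] jaw yaw 1.915 q6 -2.01 w 0.0559 F [-0.2  0.8 -4.2] T [ 0.109  0.009 -0.009]
twist 0.001  shift before twist cm [10.02  0.16  2.47]  after twist cm [10.02  0.16  2.47] tool z after [0.94 0.34 0.  ]
```

The middle case is quiet: no moment change between the two ends and no late jolt. Putting it back.

play_rows(motion=[0, 0.1, 1.25, 0, -1, 1, 0.1, 1.2, 0, -1, 3, 0, 0, 0, -1, 3, 0, 0, 0, -1, 1, 0, 0, 0, -1, 0, 0, 0, 0, -1, 0, 0, 0, 0, -1])

```text
clock: 16.65
eef_pos: [0.4902, 0.0205, 0.0362]
tool_rot: [-0.121, 0.696, 0.121, 0.698]
ft_force: [0.2, -0.6, -4.7]
grip_width: 0.056
```

```bash
python3 go.py 0.4905 0.0202 0.0155 0.343
```

```text
clock 16.65 pos [0.4902 0.0205 0.0362] down [ 0.003 -0.    -1.   ] jaw yaw 1.915 q6 -1.98 w 0.056 F [ 0.2 -0.6 -4.7] T [0.048 0.025 0.029]
twist 0.001  shift before twist cm [ 2.07 -0.04  0.01]  after twist cm [ 2.07 -0.04  0.01] tool z after [0.94 0.34 0.  ]
```

play_rows(motion=[1.2, 0, 0, 0, -1, 0.7, 0, 0, 0, -1, 0, 0, 0, 0, -1, 0, 0, 0, 0, -1])

```text
clock: 17.15
eef_pos: [0.4886, 0.0205, 0.0155]
tool_rot: [-0.121, 0.697, 0.121, 0.697]
ft_force: [0.8, 0.0, -4.2]
grip_width: 0.0558
```

play_rows(motion=[0.1, 0, 0, 0, -1, 0, 0, 0, 0, 1, 0, 0, 0, 0, 1, 0, 0, 0, 0, 1, -3, 0, 0, 0, 1, -5, 0, 0, 0, 1, -5, 0, 0, 0, 1, 0, 0, 0, 0, 1])

```text
clock: 18.15
eef_pos: [0.4923, 0.0203, 0.1503]
tool_rot: [-0.122, 0.693, 0.12, 0.7]
ft_force: [0.1, -0.1, -0.1]
grip_width: 0.0952
```

```bash
python3 - <<'E'
from h import *
c=cams.read_camera('wrist'); save(c,'w4'); np.savez('w4.npz',**c)
E
python3 wm.py w4 270 200 ; python3 go.py 0.42 -0.205 0.155 -0.188
```

```text
[237 231 219]
(array([0.48981012, 0.02083414]), np.float32(0.3434847), (108.46405792236328, 55.51936721801758), array([ 242,  135,   74,  132, 9235], dtype=int32))
(array([0.48984845, 0.02072989]), np.float32(0.3435027), (108.46126556396484, 55.01176834106445), array([ 242,  135,   73,  132, 9137], dtype=int32))
(array([0.49023608, 0.02074827]), np.float32(0.3442391), (107.68221282958984, 54.76222229003906), array([ 243,  136,   72,  131, 8977], dtype=int32))
clock 18.2 pos [0.4904 0.0204 0.1473] down [ 0.005 -0.    -1.   ] jaw yaw 1.915 q6 -1.98 w 0.0954 F [ 0.1 -0.2 -0.6] T [ 0.07   0.053 -0.046]
twist 0.532  shift before twist cm [ -0.8  -18.85 -14.23]  after twist cm [ -0.8  -23.46  -2.7 ] tool z after [ 0.98 -0.19  0.01]
```

View pics/w4.png

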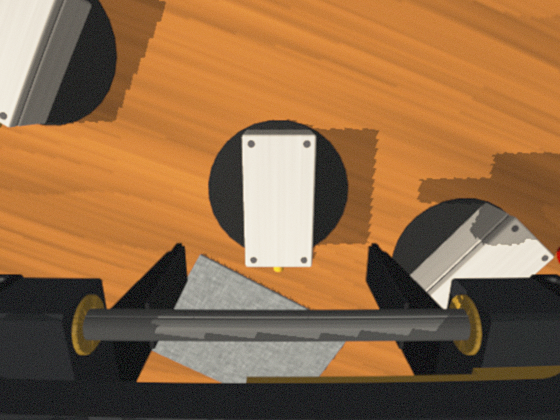

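Middle case is back upright on its pad at (279,200). On to the right one.

play_rows(motion=[-0.4, 0, 0, 0.177, 1, -0.4, 0, 0, 0.177, 1, 0, 0, 0, 0.177, 1, 0, -4.8, -0.55, 0, 1, 0, -4.8, -0.55, 0, 1, 0, -4.8, -0.55, 0, 1, 0, -4.8, -0.55, 0, 1, 0, -4.5, -0.5, 0, 1])

```text
clock: 19.2
eef_pos: [0.4165, -0.2081, 0.1505]
tool_rot: [0.067, 0.705, -0.065, 0.703]
ft_force: [-0.4, -0.4, 0.5]
grip_width: 0.0953
```

play_rows(motion=[0, 0, 0, 0, 1, 0, 0, 0, 0, 1, 0, 0, 0, 0, 1])

```text
clock: 19.58
eef_pos: [0.4182, -0.2061, 0.1519]
tool_rot: [0.066, 0.704, -0.065, 0.704]
ft_force: [0.1, -0.5, -0.2]
grip_width: 0.0951
```

```bash
python3 - <<'E'
from h import *
c=cams.read_camera('wrist'); save(c,'w5'); np.savez('w5.npz',**c)
E
python3 go.py 0.443 -0.211 0.0155 -0.188
```

```text
clock 19.62 pos [ 0.4184 -0.2062  0.1521] down [-0.001  0.001 -1.   ] jaw yaw 1.386 q6 -1.96 w 0.095 F [ 0.4  0.2 -0.3] T [-0.026  0.028 -0.008]
twist 0.003  shift before twist cm [13.66 -0.03  2.52]  after twist cm [13.66 -0.02  2.52] tool z after [ 0.98 -0.19 -0.  ]
```

View pics/w5.png

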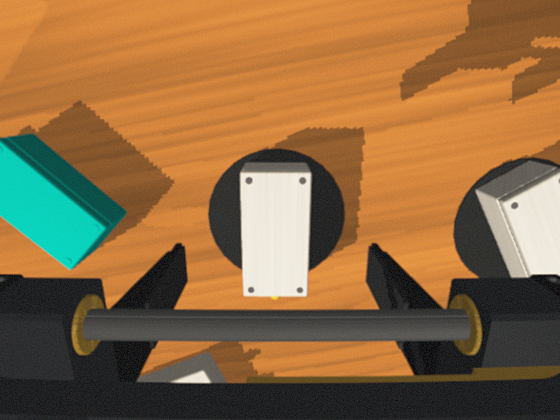

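The grey case on the right pad is at (276,235). The turquoise look-alike at (60,200) is clear of the fingers.

```bash
python3 wm.py w5 276 235
python3 - <<'E'
from h import *
c=dict(np.load('w5.npz')); px=c['pixels']; dark=(px.max(2)<45).astype(np.uint8)
ys,xs=np.nonzero(dark[145:272,200:350]);P=plane(c,np.c_[xs+200,ys+145],.004)[:,:2]
print(cv2.minEnclosingCircle((P*1000).astype(np.float32)))
E
python3 go.py 0.4425 -0.211 0.0155 -0.188
```

```text
[239 232 221]
(array([ 0.44253806, -0.2113121 ]), np.float32(-0.1888824), (55.61412048339844, 108.15155792236328), array([ 240,  172,   71,  124, 8388], dtype=int32))
(array([ 0.44294022, -0.21131021]), np.float32(-0.18652405), (54.88511657714844, 107.2362060546875), array([ 241,  173,   70,  123, 8192], dtype=int32))
(array([ 0.44291776, -0.21142886]), np.float32(-0.18809617), (54.50248718261719, 107.32003784179688), array([ 241,  173,   69,  123, 8150], dtype=int32))
((440.1485595703125, -209.35940551757812), 63.178321838378906)
clock 19.62 pos [ 0.4184 -0.2062  0.1521] down [-0.001  0.001 -1.   ] jaw yaw 1.386 q6 -1.96 w 0.095 F [ 0.4  0.2 -0.3] T [-0.026  0.028 -0.008]
twist 0.003  shift before twist cm [13.66 -0.04  2.47]  after twist cm [13.66 -0.03  2.47] tool z after [ 0.98 -0.19 -0.  ]
```

play_rows(motion=[0, 0, 1.25, 0, 1, 1, -0.05, 1.2, 0, 1, 4.5, 0, 0, 0, 1, 4, 0, 0, 0, 1, 2, 0, 0, 0, 1, 0, 0, 0, 0, 1, 0, 0, 0, 0, 1])

```text
clock: 20.5
eef_pos: [0.4434, -0.2127, 0.0387]
tool_rot: [0.065, 0.703, -0.066, 0.705]
ft_force: [0.6, -0.4, -0.1]
grip_width: 0.0949
```

```bash
python3 go.py 0.4428 -0.2113 0.0155 -0.188
```

```text
clock 20.5 pos [ 0.4434 -0.2127  0.0387] down [ 0.002 -0.001 -1.   ] jaw yaw 1.385 q6 -1.94 w 0.0949 F [ 0.6 -0.4 -0.1] T [0.004 0.025 0.056]
twist 0.002  shift before twist cm [ 2.32  0.12 -0.09]  after twist cm [ 2.32  0.12 -0.09] tool z after [ 0.98 -0.19  0.  ]
```

play_rows(motion=[1.3, 0.1, 0, 0, 1, 1.0, 0, 0, 0, 1, 0, 0, 0, 0, 1, 0, 0, 0, 0, -1, 0, 0, 0, 0, -1, 0, 0, 0, 0, -1, 0, 0, 0, 0, -1, 0, 0, 0, 0, -1])

```text
clock: 21.5
eef_pos: [0.4424, -0.2114, 0.0148]
tool_rot: [0.066, 0.704, -0.066, 0.704]
ft_force: [0.3, -0.0, 1.3]
grip_width: 0.0558
```

play_rows(motion=[-1, 0, 0, 0, -1, -3, 0, 0, 0, -1, -4, 0, 0, 0, -1, -2, 0, 0, 0, -1, 0, 0, 0, 0, -1, 0, 0, 0, 0, -1, 0, 0, 0, 0, -1])

```text
clock: 22.38
eef_pos: [0.4412, -0.2107, 0.1127]
tool_rot: [0.067, 0.705, -0.065, 0.703]
ft_force: [-0.4, 0.1, -5.3]
grip_width: 0.0561
```

```bash
python3 smp.py 2 s7
```

```text
22.375 [ 0.4412 -0.2107  0.1127] Ftool [ 5.3  0.  -0.4] Ttool [0.013 0.095 0.026] w 0.0561
22.425 [ 0.4414 -0.2108  0.1129] Ftool [ 4.2 -0.4  0.5] Ttool [ 0.007 -0.003 -0.017] w 0.0559
22.475 [ 0.4416 -0.2109  0.1132] Ftool [ 4.9 -0.5 -0.2] Ttool [ 0.057  0.021 -0.034] w 0.0557
```

play_rows(motion=[0, 0, 2.5, 0, -1, 0, 0, -5, 0, -1, 0, 0, 5, 0, -1, 0, 0, -5, 0, -1, 0, 0, 5, 0, -1, 0, 0, -5, 0, -1, 0, 0, 5, 0, -1])

```text
clock: 23.35
eef_pos: [0.454, -0.2092, 0.1046]
tool_rot: [0.07, 0.711, -0.063, 0.697]
ft_force: [0.5, -0.6, -4.1]
grip_width: 0.0559
```

```bash
python3 smp.py 8 s8
```

```text
23.35 [ 0.454  -0.2092  0.1046] Ftool [ 4.  -0.5  0.7] Ttool [ 0.027 -0.112  0.017] w 0.0559
23.4 [ 0.4666 -0.2143  0.1092] Ftool [ 2.4 -1.3  6.3] Ttool [-0.002 -0.565 -0.055] w 0.056
23.45 [ 0.4675 -0.2155  0.1122] Ftool [ 3.7 -0.2  1.4] Ttool [ 0.016 -0.045  0.018] w 0.0557
23.5 [ 0.4674 -0.2159  0.1136] Ftool [ 3.9 -0.3  0.3] Ttool [-0.029  0.03   0.027] w 0.0557
23.55 [ 0.4672 -0.2161  0.1143] Ftool [ 4.7 -0.3  0.8] Ttool [ 0.022 -0.016  0.   ] w 0.0555
23.6 [ 0.4672 -0.2162  0.1147] Ftool [3.7 0.3 0.8] Ttool [-0.015  0.021 -0.026] w 0.0559
23.65 [ 0.4671 -0.2162  0.1149] Ftool [ 5.2  1.  -0.5] Ttool [-0.001  0.04  -0.014] w 0.0561
23.7 [ 0.4671 -0.2163  0.115 ] Ftool [ 5.1  0.4 -0.4] Ttool [-0.049  0.013  0.047] w 0.056
23.75 [ 0.4671 -0.2162  0.115 ] Ftool [ 4.7  1.1 -0.4] Ttool [-0.01   0.074  0.03 ] w 0.0558
```

play_rows(motion=[0, 0, -5, 0, -1, 0, 0, 5, 0, -1, 0, 0, -5, 0, -1, 0, 0, 5, 0, -1, 0, 0, -5, 0, -1, 0, 0, 5, 0, -1, 0, 0, -5, 0, -1])

```text
clock: 24.62
eef_pos: [0.419, -0.2071, 0.1096]
tool_rot: [0.067, 0.707, -0.064, 0.701]
ft_force: [-1.3, -0.6, -3.5]
grip_width: 0.0558
```

```bash
python3 smp.py 8 s9;  python3 go.py 0.4415 -0.210 0.016 -0.188
```

```text
24.625 [ 0.419  -0.2071  0.1096] Ftool [ 3.5 -0.9 -1.1] Ttool [-0.009  0.164  0.008] w 0.0558
24.675 [ 0.4109 -0.2039  0.1087] Ftool [ 8.9  0.5 -1.5] Ttool [0.022 0.105 0.055] w 0.0558
24.725 [ 0.4132 -0.2047  0.1104] Ftool [ 5.4  0.5 -0.3] Ttool [-0.023 -0.016  0.014] w 0.0565
24.775 [ 0.4158 -0.2059  0.1126] Ftool [ 4.7 -0.3  0.2] Ttool [ 0.005 -0.039  0.006] w 0.0557
24.825 [ 0.4174 -0.2067  0.1144] Ftool [4.8 0.6 1.2] Ttool [ 0.004 -0.014  0.   ] w 0.0558
24.875 [ 0.4183 -0.2072  0.1155] Ftool [ 4.9 -0.4  0.1] Ttool [-0.029  0.    -0.01 ] w 0.0559
24.925 [ 0.4187 -0.2074  0.1161] Ftool [ 5.2 -0.4  0.9] Ttool [-0.007 -0.031  0.045] w 0.0561
24.975 [ 0.4189 -0.2074  0.1163] Ftool [ 4.7  0.2 -0.8] Ttool [-0.003 -0.009  0.007] w 0.0559
25.025 [ 0.4189 -0.2073  0.1162] Ftool [ 5.4  0.1 -0.4] Ttool [-0.026 -0.014  0.022] w 0.0559
clock 25.02 pos [ 0.4189 -0.2073  0.1162] down [ 0.003 -0.002 -1.   ] jaw yaw 1.384 q6 -1.96 w 0.0559 F [-0.3  0.2 -5.4] T [ 0.019 -0.018  0.026]
twist 0.001  shift before twist cm [10.03  0.17  2.24]  after twist cm [10.03  0.17  2.24] tool z after [ 0.98 -0.19  0.  ]
```

The right case is quiet as well, with the same pattern as the middle one, so the left case is the one that rattles. Putting the right one back.

play_rows(motion=[0, 0.1, 1.15, 0, -1, 1, 0.05, 1.1, 0, -1, 3, 0, 0, 0, -1, 3, 0, 0, 0, -1, 1, 0, 0, 0, -1, 0, 0, 0, 0, -1, 0, 0, 0, 0, -1])

```text
clock: 25.9
eef_pos: [0.4415, -0.2102, 0.0362]
tool_rot: [0.065, 0.703, -0.066, 0.705]
ft_force: [0.4, 0.7, -4.3]
grip_width: 0.0558
```

```bash
python3 go.py 0.4415 -0.210 0.0155 -0.188
```

```text
clock 25.9 pos [ 0.4415 -0.2102  0.0362] down [ 0.002 -0.001 -1.   ] jaw yaw 1.384 q6 -1.94 w 0.0558 F [ 0.4  0.7 -4.3] T [ 0.019  0.005 -0.083]
twist 0.001  shift before twist cm [ 2.07  0.02 -0.01]  after twist cm [ 2.07  0.02 -0.01] tool z after [ 0.98 -0.19  0.  ]
```

play_rows(motion=[1.2, 0, 0, 0, -1, 0.75, 0, 0, 0, -1, 0, 0, 0, 0, -1, 0, 0, 0, 0, -1])

```text
clock: 26.4
eef_pos: [0.44, -0.2093, 0.0149]
tool_rot: [0.066, 0.704, -0.066, 0.704]
ft_force: [0.1, -0.4, -5.1]
grip_width: 0.0559
```

play_rows(motion=[0.05, 0, 0, 0, -1, 0, 0, 0, 0, 1, 0, 0, 0, 0, 1, 0, 0, 0, 0, 1, -3, 0, 0, 0, 1, -5, 0, 0, 0, 1, -5, 0, 0, 0, 1, 0, 0, 0, 0, 1])

```text
clock: 27.4
eef_pos: [0.4433, -0.2113, 0.1504]
tool_rot: [0.064, 0.701, -0.068, 0.707]
ft_force: [-0.1, 0.2, 0.6]
grip_width: 0.0954
```

```bash
python3 - <<'E'
from h import *
c=cams.read_camera('wrist'); save(c,'w6'); np.savez('w6.npz',**c)
E
python3 wm.py w6 276 205 ; python3 go.py 0.4755 0.221 0.16 -0.354
```

```text
[240 235 222]
(array([ 0.44044186, -0.20931354]), np.float32(-0.18774001), (55.64591979980469, 108.3576889038086), array([ 242,  134,   74,  132, 9240], dtype=int32))
(array([ 0.44078357, -0.20936003]), np.float32(-0.18582958), (54.94371795654297, 107.56961822509766), array([ 242,  135,   73,  131, 9039], dtype=int32))
(array([ 0.44079877, -0.20941904]), np.float32(-0.1873317), (54.4340934753418, 107.59590148925781), array([ 243,  135,   72,  131, 8972], dtype=int32))
clock 27.45 pos [ 0.4417 -0.2103  0.1473] down [ 0.005 -0.003 -1.   ] jaw yaw 1.384 q6 -1.94 w 0.0954 F [ 0.3 -0.5 -0.6] T [-0.017  0.019  0.034]
twist 0.167  shift before twist cm [-1.37 43.01 -4.68]  after twist cm [ -1.37  41.63 -11.77] tool z after [ 0.94 -0.35  0.01]
```

View pics/w6.png

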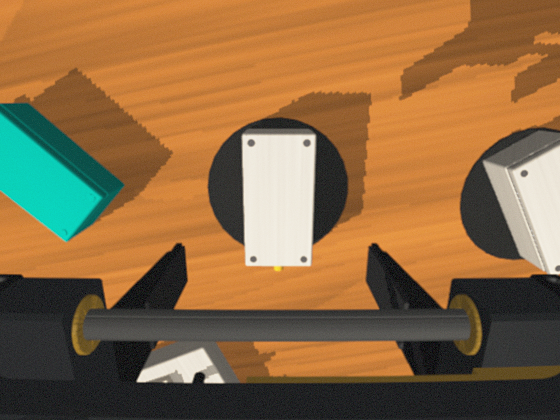

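The right case is upright on its pad at (279,200). Returning to the left one.

play_rows(motion=[-0.5, 0, 0, 0.167, 1, -0.5, 5.8, -1.6, 0, 1, 0, 5.8, -1.6, 0, 1, 0, 5.8, -1.6, 0, 1, 0, 5.8, -1.6, 0, 1, 0, 5.8, -1.6, 0, 1, 0, 5.8, -1.6, 0, 1, 0, 5.8, -1.6, 0, 1])

```text
clock: 28.45
eef_pos: [0.4746, 0.2119, 0.1526]
tool_rot: [0.124, 0.697, -0.125, 0.695]
ft_force: [0.6, 0.1, 0.6]
grip_width: 0.0953
```

play_rows(motion=[0, 0.8, -0.4, 0, 1, 0, 0, 0, 0, 1, 0, 0, 0, 0, 1])

```text
clock: 28.82
eef_pos: [0.4744, 0.2178, 0.1537]
tool_rot: [0.125, 0.696, -0.125, 0.696]
ft_force: [-0.0, 0.2, 0.3]
grip_width: 0.0953
```

```bash
python3 - <<'E'
from h import *
c=cams.read_camera('wrist'); save(c,'w7'); np.savez('w7.npz',**c)
E
python3 go.py 0.4955 0.214 0.0158 -0.354
```

```text
clock 28.88 pos [0.4747 0.2177 0.154 ] down [-0.001 -0.001 -1.   ] jaw yaw 1.215 q6 -0.89 w 0.0949 F [-0.1 -0.3  0.2] T [ 0.005 -0.021  0.003]
twist -0.002  shift before twist cm [13.82  0.39  2.09]  after twist cm [13.82  0.39  2.09] tool z after [ 0.94 -0.35 -0.  ]
```

View pics/w7.png

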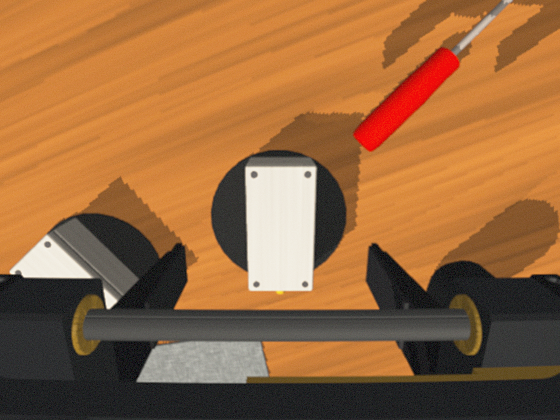

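The left case is unmoved at (280,230). Descending onto it.

play_rows(motion=[0, 0.2, 1.05, 0, 1, 1, 0.2, 1.05, 0, 1, 4.5, 0, 0, 0, 1, 4, 0, 0, 0, 1, 2, 0, 0, 0, 1, 0, 0, 0, 0, 1, 0, 0, 0, 0, 1])

```text
clock: 29.75
eef_pos: [0.4969, 0.2155, 0.0404]
tool_rot: [0.125, 0.696, -0.124, 0.696]
ft_force: [0.6, 0.8, 0.8]
grip_width: 0.0952
```

```bash
python3 wm.py w7 280 230; python3 go.py 0.4955 0.214 0.0155 -0.354
```

```text
[239 233 221]
(array([0.49505734, 0.21392514]), np.float32(-0.3550317), (55.77649688720703, 108.56758117675781), array([ 245,  166,   71,  125, 8446], dtype=int32))
(array([0.4954754 , 0.21391959]), np.float32(-0.3550318), (54.91692352294922, 107.77979278564453), array([ 246,  167,   70,  124, 8251], dtype=int32))
(array([0.49543063, 0.21379915]), np.float32(-0.35461015), (54.361488342285156, 107.80207824707031), array([ 246,  167,   70,  124, 8191], dtype=int32))
clock 29.75 pos [0.4969 0.2155 0.0404] down [ 0.001  0.    -1.   ] jaw yaw 1.217 q6 -0.91 w 0.0952 F [0.6 0.8 0.8] T [ 0.057 -0.021  0.045]
twist -0.0  shift before twist cm [ 2.49 -0.2  -0.08]  after twist cm [ 2.49 -0.2  -0.08] tool z after [ 0.94 -0.35  0.  ]
```

play_rows(motion=[1.3, -0.2, -0.1, 0, 1, 1.15, 0, 0, 0, 1, 0, 0, 0, 0, 1, 0, 0, 0, 0, -1, 0, 0, 0, 0, -1, 0, 0, 0, 0, -1, 0, 0, 0, 0, -1, 0, 0, 0, 0, -1])

```text
clock: 30.75
eef_pos: [0.4944, 0.2141, 0.0153]
tool_rot: [0.124, 0.696, -0.124, 0.696]
ft_force: [-1.0, 0.4, 1.2]
grip_width: 0.0559
```

play_rows(motion=[-1, 0, 0, 0, -1, -3, 0, 0, 0, -1, -4, 0, 0, 0, -1, -4, 0, 0, 0, -1, -2, 0, 0, 0, -1, 0, 0, 0, 0, -1, 0, 0, 0, 0, -1])

```text
clock: 31.62
eef_pos: [0.4929, 0.2136, 0.1528]
tool_rot: [0.124, 0.697, -0.125, 0.695]
ft_force: [-0.2, -0.1, -4.9]
grip_width: 0.0558
```

```bash
python3 smp.py 3 s10; python3 go.py 0.657 0.047 0.16 -0.18
```

```text
31.625 [0.4929 0.2136 0.1528] Ftool [ 4.9 -0.1 -0.1] Ttool [ 0.02   0.076 -0.017] w 0.0558
31.675 [0.4928 0.2136 0.1525] Ftool [ 4.4 -0.2 -0.3] Ttool [0.021 0.08  0.021] w 0.0558
31.725 [0.4929 0.2136 0.1526] Ftool [ 4.3  0.2 -0.1] Ttool [ 0.027  0.019 -0.006] w 0.0557
31.775 [0.4931 0.2137 0.1528] Ftool [ 4.8  0.7 -0. ] Ttool [ 0.05   0.058 -0.032] w 0.0557
clock 31.77 pos [0.4931 0.2137 0.1528] down [-0.004 -0.001 -1.   ] jaw yaw 1.217 q6 -0.91 w 0.0557 F [ 0.2  0.7 -4.8] T [-0.01   0.065 -0.05 ]
twist -0.174  shift before twist cm [-0.76 -9.96 21.15]  after twist cm [ -0.76 -13.46  19.11] tool z after [ 0.98 -0.18 -0.  ]
```

play_rows(motion=[0, -0.5, 1, 0, -1, -0.2, -1.2, 2.6, 0, -1, -0.2, -1.8, 3.9, 0, -1, -0.2, -1.9, 4.0, 0, -1, 0, -1.9, 4.0, 0, -1, 0, -1.6, 3.2, 0, -1, 0, -0.8, 1.8, 0, -1, 0, -0.26, 0.65, 0, -1])

```text
clock: 32.78
eef_pos: [0.6585, 0.0465, 0.1605]
tool_rot: [0.125, 0.696, -0.125, 0.696]
ft_force: [-0.4, 0.8, -5.7]
grip_width: 0.0556
```

play_rows(motion=[0, 0, 0, -0.09, -1, 0, 0, 0, -0.084, -1, 0, 0, 0, 0, -1, 0, 0, 0, 0, -1, 0, 0, 0, 0, -1, 0, 0, 0, 0, -1])

```text
clock: 33.52
eef_pos: [0.6581, 0.0475, 0.1612]
tool_rot: [0.064, 0.704, -0.064, 0.704]
ft_force: [0.3, -0.3, -4.2]
grip_width: 0.0559
```

```bash
python3 - <<'E'
from h import *
for n in ['scene','top','wrist']:
    c=cams.read_camera(n); save(c,n+'9'); np.savez(n+'9.npz',**c)
E
python3 go.py 0.657 0.047 0.16 -0.18
```

```text
clock 33.67 pos [0.6582 0.0473 0.1612] down [ 0. -0. -1.] jaw yaw 1.391 q6 -1.4 w 0.056 F [ 0.5  0.2 -4.4] T [0.082 0.067 0.052]
twist -0.0  shift before twist cm [ 0.12 -0.05 -0.11]  after twist cm [ 0.12 -0.05 -0.11] tool z after [ 0.98 -0.18  0.  ]
```

View pics/scene9.png

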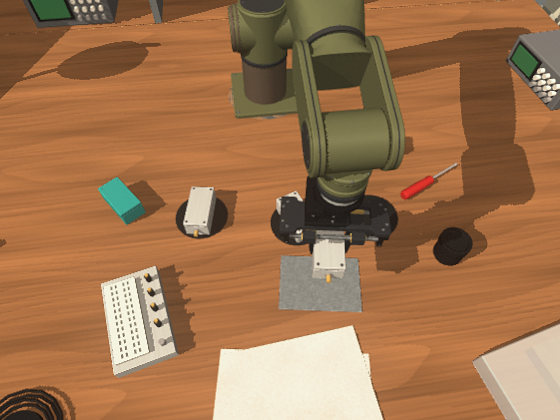

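View pics/wrist9.png

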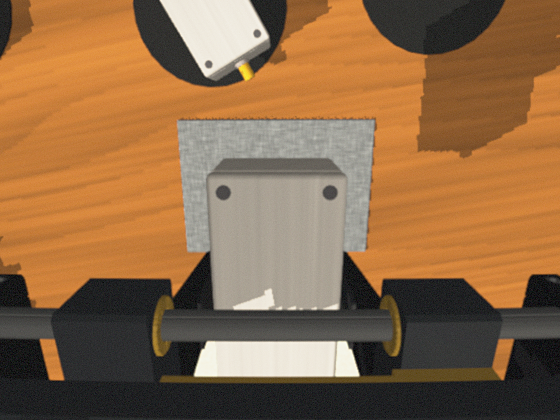

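View pics/top9.png

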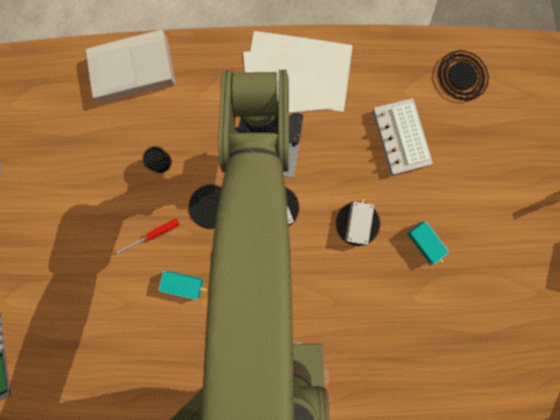

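The wrist view shows the case centred over the mat, whose near corners are at (178,120) and (375,119). The scene view shows it level, with the bystanders untouched. One cross-check of the mat centre and the case height.

```bash
python3 - <<'E'
from h import *
c=dict(np.load('wrist9.npz')); P=plane(c,[[178,120],[375,119]],.003)[:,:2]; print(P)
e=P[0]-P[1]; n=np.array([e[1],-e[0]])/np.linalg.norm(e); n*=np.sign(n[0]); print('len',np.linalg.norm(e),'centre',P.mean(0)+n*.065)
s=dict(np.load('scene0.npz')); Q=plane(s,[[280,256],[360,257],[361,311],[279,308]],.003)[:,:2]; print('scene',Q.mean(0))
z=c['z_map']; d=rays(c,[276,230])[0]; print('lid z',(np.array(c['origin'])+d*z[230,276]), (np.array(c['origin'])+rays(c,[276,180])[0]*z[180,276]))
E
```

```text
[[ 0.57724573 -0.02780347]
 [ 0.60838842  0.14771821]]
len 0.17826308273544667 centre [0.65681748 0.04860182]
scene [0.65703191 0.04819711]
lid z [0.62725893 0.05348913 0.19651395] [0.60704233 0.05718364 0.19605461]
```

```bash
python3 -c "
from workcell import env
print(env.finish_job()); o=env.observe(); print(o['clock'],o['eef_pos'],o['grip_width'])"
```

```text
the job is handed in; nothing more can be done
None
the job is handed in; nothing more can be done
```

The left case is the one that rattles, and I handed the job in with it held over the hand-over mat, at about 34 s of the 72 s allowed.

- **Shaking:** I shook each case from left to right over its own pad and put each one back within a few millimetres of the pad centre.
    - **Left case:** it gave jolts 0.1–0.2 s after a stroke stopped. Its steady moment also switched by about 0.15 N·m between the two ends, close to what the loose core would cause.
    - **Middle and right cases:** they showed no such late jolt and no clear moment switch.
- **Final pose:** the left case is at about (0.659, 0.047). Two camera views put the mat centre at about (0.657, 0.048). The lid is at 0.196 m, so the underside is about 15 cm above the bench. The tool points straight down and the grip is steady at 56 mm.
- **Other objects:** the last pictures show the right case on its pad and the lens, breadboard, screwdriver and turquoise look-alikes unmoved. The middle case is partly hidden by the arm, and what is visible looks in place on its pad.

No check failed. In the sampled readings the along-x jolts on the left case were near the low end of 4–15 N, so I relied mainly on the moment switch. I did not shake that case a second time.

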